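# Square up a fanned tray stack and pin it with a tie rod

### The job

On the turntable, three satellite trays hang loosely fanned out on a guide post. Swing them gently against the stop pin to square them up, then take the tie rod with the tall, thick grip from the stand, pass it down through the free holes of all three trays and feel with its tip for the nut hidden in the slot underneath, swinging the trays back from the stop a little at a time until it drops in. Lower it until its grip rests on the top tray and let go; use only light hand pressure on trays and rod throughout, and leave the other things on the bench as they are.

Things in the scene. Friction and masses are not known exactly. Their poses are not given: they have to be found in the camera images.
- jig: Fixed turntable: aluminium disc, 300 mm across, 16 mm thick, with a square base plate (120 x 120 mm, its top 36 mm above the bench) bolted on its middle, edges along the jig's x and y. Origin at bench level under the disc's centre, z up.
- post (a point): Foot of the fixed steel guide post that the trays hang on, 36 mm above the bench, at x = -35, y = 0 mm of the jig: 6 mm in diameter, 77 mm tall.
- square (a point): Point on the base plate's top (x = 35, y = 0 of the jig, 36 mm above the bench), right under the free holes of squared trays. A slot, 11 mm wide, runs from here along the jig's -y. Clamped in it, its top 3 mm below the plate's, sits a steel nut with a 7 mm through hole for the rod, 70 mm from the post like the trays' holes, 3 to 20 mm from here towards -y; left there by the last build, exact place unknown.
- stop (a point): Point on the tray side of the fixed steel stop pin (x = 25, y = 45 mm of the jig, 54 mm above the bench). The pin is 10 mm in diameter, its top 68 mm above the bench (4 mm below the stack's). Squared trays touch it here; push their opposite edge (y = -45 mm when squared) at x = 25 in the jig's +y to drive them straight onto the pin. From the pin they can swing only clockwise seen from above.
- tray_low: Lowest of three equal loose aluminium trays, 90 x 90 x 12 mm, about 120 g, lying flat on one another. Origin at the underside of its guide post hole, z up, x and y along its edges, from -10 to +80 mm in x, -45 to +45 in y. Its two holes are 7 mm in diameter (1 mm play). At the start turned clockwise from above by 6 to 16 degrees; squared when its axes are parallel to the jig's.
- tray_mid: Middle of three equal loose aluminium trays, 90 x 90 x 12 mm, about 120 g, lying flat on one another. Origin at the underside of its guide post hole, z up, x and y along its edges, from -10 to +80 mm in x, -45 to +45 in y. Its two holes are 7 mm in diameter (1 mm play). At the start turned clockwise from above by 6 to 16 degrees; squared when its axes are parallel to the jig's.
- tray_top: Top of three equal loose aluminium trays, 90 x 90 x 12 mm, about 120 g, lying flat on one another. Origin at the underside of its guide post hole, z up, x and y along its edges, from -10 to +80 mm in x, -45 to +45 in y. Its two holes are 7 mm in diameter (1 mm play). At the start turned clockwise from above by 6 to 16 degrees; squared when its axes are parallel to the jig's.
- tray_low_hole (a point): Centre of the free hole of the lowest tray, at its underside (x = 70, y = 0 mm of the tray).
- tray_mid_hole (a point): Centre of the free hole of the middle tray, at its underside (x = 70, y = 0 mm of the tray).
- tray_top_hole (a point): Centre of the free hole of the top tray, at its underside (x = 70, y = 0 mm of the tray).
- rod: Tie rod to be used, about 45 g: steel shank, 6 mm in diameter, 48 mm long, 1 mm chamfer at the tip; above it a round grip, 14 mm in diameter, 32 mm tall. Origin at the tip, z up along the rod (grip from 48 to 80 mm). Stands upright in one of the stand's two holes, grip resting on the stand. Fully home its tip is 9 mm down in the nut, 24 mm above the bench.
- rod_short: A spare, shorter rod in the other hole of the stand, to be left there: thin low grip 10 mm in diameter and 18 mm tall, shank 6 mm by 30 mm. Origin at its tip.
- stand: Fixed off-white block, 40 mm (x) by 104 mm (y), 54 mm tall, with two 8 mm holes, 52 mm deep, at y = -30 and +30 mm. Origin under its centre.
- screw_cup: Small open steel cup of screws, 52 mm across, 22 mm tall, on the turntable disc beside the base plate. Origin under its centre. Bystander.
- driver: Torque screwdriver lying on the bench, 170 mm long. Bystander.
- calipers: Steel calipers lying flat, 180 mm long. Bystander.
- wheel_unit: Dark box, 56 mm square, with a round steel drum on top, 40 mm tall. Origin under its centre. Bystander.
- tape_roll: Amber tape roll lying flat, 76 mm across, 19 mm tall. Bystander.
- wipe_jar: Clear jar with a white lid, 58 mm across, 75 mm tall. Bystander.
There are look-alikes about, which are no part of the job. What is shaped like the tray_top but blue or red is not meant. What is shaped like the tray_mid but yellow is not meant.

How it is judged:
On the way:
1. the three trays are squared up against the stop: every free hole lies within 3 mm of site square, seen from above (horizontal distance between each of tray_low_hole, tray_mid_hole, tray_top_hole and square below 0.003 m), for 0.2 s.
At the end, for the whole second after the job is handed in: The tall-gripped rod stands upright (0.05 rad) through the free holes of all three trays (each within 2 mm of its tip from above) and in the nut: tip below 26 mm over the bench (24 is home), within 22 mm of site square; trays flat on the jig (2 mm); all at rest, let go (horizontal distance between each of tray_low_hole, tray_mid_hole, tray_top_hole and rod below 0.002 m and z of tray_low in the frame of jig below 0.038 m and z of tray_mid in the frame of jig below 0.05 m and z of tray_top in the frame of jig below 0.062 m and z of rod in the frame of jig below 0.026 m and horizontal distance between rod and square below 0.022 m and angle between rod's own z axis and vertical below 0.05 rad and linear speed of rod below 0.01 m/s); the robot touches nothing.
It fails at once if a tray is pushed by the robot's fingers with more than 25 N (contact force between the fingers and tray_low above 25 N or contact force between the fingers and tray_mid above 25 N or contact force between the fingers and tray_top above 25 N).
It fails at once if the rod is pressed on a tray or on the jig and its nut with more than 30 N (contact force between rod and tray_low above 30 N or contact force between rod and tray_mid above 30 N or contact force between rod and tray_top above 30 N or contact force between rod and jig above 30 N).
It fails at once if another thing on the bench is moved by more than 15 mm (distance of any of rod_short, screw_cup, driver, calipers, wheel_unit, tape_roll, wipe_jar from where it was at the start of the episode above 0.015 m).
It also fails if it takes over 72 s, if anything falls off the work surface, if the arm or the gripper's body presses on something with over 40 N, if the wrist force passes 120 N, or if a joint passes its speed limit or range.

### The arm

A 7-joint arm with a two-finger parallel gripper is mounted at the origin on the work surface. World frame = base frame: x ahead of the robot, y to its left, z up, the work surface at z = 0. Lengths are in m, angles in rad, forces in N, time in s.
With the tool pointing down it reaches from about 0.425 to 0.95 m from the base axis. Payload 4.7 kg.
Tool frame: the origin (TCP) lies on the centre line of the jaws, within the pads' length; the fingertips stand robot.nose_length ahead of it and the grasp point (between the pads) lies 8 mm behind it (robot.nose_length is the distance from the TCP to the fingertips, in m); z points along the fingers, x is the direction in which the jaws open and shut, and the axes are right-handed (so a half turn about z gives the same grasp; the last joint's range is limited). The gripper opens to 85 mm and grips with 20 to 120 N. Pads are 22 mm wide; open, the fingers measure 114 mm over their backs; the gripper's body (76 mm by 85 mm) begins 54 mm behind the grasp point. The pads swing forward as they close: fully open they stand 13 mm farther back than shut.
Start: joints at [1.252, 0.469, -0.049, 1.532, 0.024, 1.141, -0.082], TCP at [0.193, -0.647, 0.222] pointing down, gripper open.
Joint ranges: [-2.59, 2.59], [-0.33, 1.99], [-1.39, 1.29], [0.1, 2.45], [-1.04, 4.18], [0.21, 1.99], [-2.66, 2.66]. Speed limits (rad/s): [2.57, 2.57, 3.14, 3.14, 3.14, 3.14, 3.14].

### API

Orientations are given as [roll, pitch, yaw] about the fixed x, y, z axes, in that order (R = Rz(yaw) Ry(pitch) Rx(roll)).
In Python, from plant import robot gives the robot as it stands. Calls block until the motion is done:
- robot.goto(position, orientation): joint-space move of the TCP to a pose.
- robot.move_straight(position, vel=0.15, attitude=None, contact_N=None): straight line of the TCP; attitude=None keeps the orientation; vel is the mean speed in m/s. With contact_N (N) it stops when the force on the tool has changed by that much, and returns True; else False.
- robot.move_joints(angles): joint-space move.
- robot.grip(opening, strength=None): opening from 0.0 (shut) to 1.0 (fully open); strength is the grip in N (None keeps the last); returns when the fingers have stopped.
- robot.sleep(seconds).
- robot.inverse_kinematics(position, orientation): joint angles nearest the present ones, or None.
- robot.sense(): the state.
- robot.grab_frame(name): name is "side" or "top"; returns a dict with "image" (384x512x3 uint8, red, green, blue), "range_z" (384x512 float32, m along the optical axis (not along the pixel's ray), 0 where there is no reading), "fx", "fy", "cx", "cy" (pixels), "R" (3x3) and "t" (3): a world point X has camera coordinates R X + t. Camera axes: x right, y down, z forward; pixel columns grow to the right and rows downward; lengths in m; the calibration is good to about 2 mm. A picture is of the moment at which its call begins.
A pose or a line that the arm cannot do raises robot.IKError and nothing moves.
- robot.close_job(): hands the job in, once; it reports no verdict.
The state is a dict: "t": time; "joint_pos": joint angles; "joint_velocities": joint speeds; "effort": joint torques, N m; "tcp_pos": TCP position; "tcp_rot": TCP orientation; "wrist_force": force on the tool from outside, world axes, zero at the start; "torque": the same for the moment, N m; "opening": opening from 0.0 (shut) to 1.0 (fully open).
Only numpy, scipy, OpenCV 4.12 (cv2) and the standard library are available. Lean on these libraries where they do the work, as an engineer would, in place of code of your own. Each camera call takes 0.05 s, during which the arm holds its last target.

## Working session

There is one attempt and no reset: what is moved stays moved. The work goes in short steps, each a Python script; the robot and the scene stay as the last script left them, time stands still between calls to the robot, and variables do not carry over. Pictures are saved under pics/ and viewed, and the job is handed in when it is done.

```bash
mkdir -p pics; ls; python3 - <<'E'
from plant import robot
import cv2,numpy as np
for n in ("side","top"):
    f=robot.grab_frame(n)
    cv2.imwrite(f"pics/{n}0.png",cv2.resize(f["image"][:,:,::-1],(800,600),interpolation=cv2.INTER_CUBIC))
    np.savez(f"{n}0.npz",**f)
    print(n,f["fx"],f["fy"],f["cx"],f["cy"],f["R"],f["t"])
s=robot.sense();print(s,robot.nose_length)
E
```

```text
pics
side 347.9122488072769 347.9122488072769 255.9355650488563 191.16541270001238 [[-0.99390481 -0.11005797  0.00636193]
 [-0.06218458  0.51205086 -0.85670123]
 [ 0.09102917 -0.85187509 -0.51577372]] [0.51591047 0.08103904 0.9082911 ]
top 487.16870740716894 487.16870740716894 252.9325307286935 185.1639783925121 [[-0.02334583 -0.99969767 -0.00771625]
 [-0.99545469  0.0239582  -0.09217359]
 [ 0.09233059  0.00552931 -0.99571306]] [0.02274068 0.52554572 1.45754761]
{'t': 0.1, 'joint_pos': array([ 1.25206194,  0.46935007, -0.048657  ,  1.53357994,  0.0240835 ,
        1.14099798, -0.08228945]), 'joint_velocities': array([-8.57909401e-06, -1.63753980e-03,  1.12727684e-05, -4.28585194e-03,
       -4.16605106e-04, -6.50649574e-04,  1.52280008e-03]), 'effort': array([ 5.08833036e-04, -5.11516500e+01, -4.71677876e-02, -2.38388729e+01,
        1.07601695e-02,  4.34791495e-03,  4.02416583e-05]), 'tcp_pos': array([ 0.19280778, -0.64630722,  0.22057147]), 'tcp_rot': array([ 3.14157450e+00,  1.75076010e-03, -1.28087379e+00]), 'wrist_force': array([ 1.41640231, -0.0104089 , -0.29206622]), 'torque': array([-0.03666912,  0.03578279, -0.00851826]), 'opening': 1.0014881696597202} 0.011
```

View pics/top0.png

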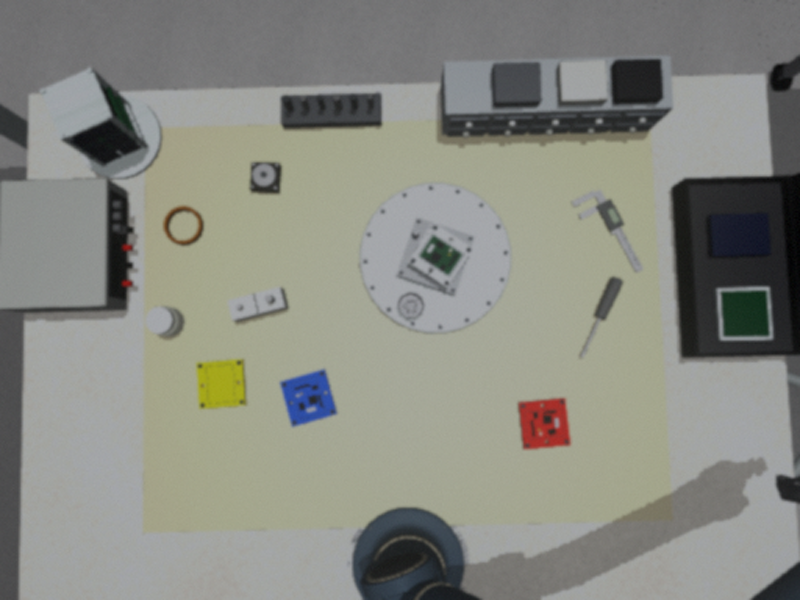

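View pics/side0.png

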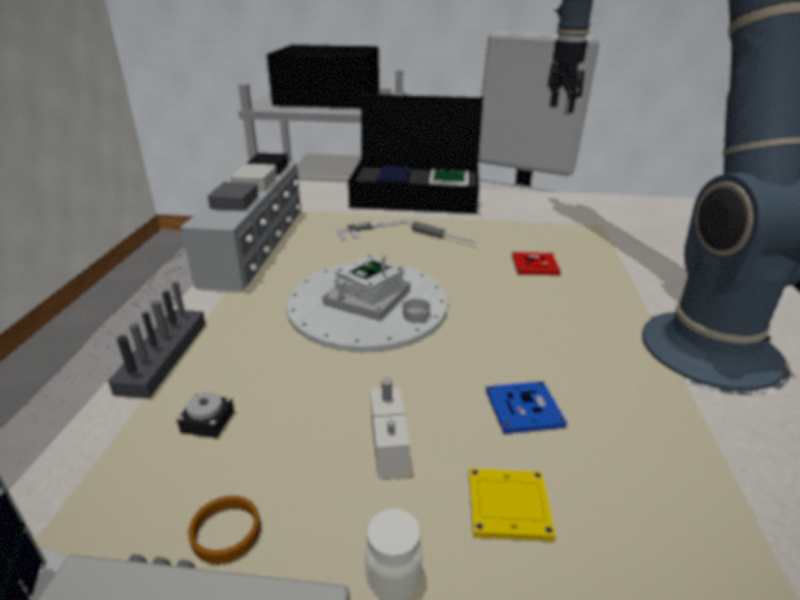

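The top view shows the disc centred near (435,257), the stack near (437,255) and the screw cup at (410,306). The stand is at (258,304), with rods at about (240,309) and (270,299). In the side view the rods are at (388,390), which looks taller, and (392,430). I'll enlarge both areas.

```bash
cat > h.py <<'E'
import numpy as np,cv2
def pt(f,u,v,z):
    # ray ∩ plane z (u,v in native px)
    R,t=f["R"],f["t"];d=R.T@np.array([(u-f["cx"])/f["fx"],(v-f["cy"])/f["fy"],1]);c=-R.T@t
    return c+d*(z-c[2])/d[2]
def proj(f,X):
    p=f["R"]@np.asarray(X,float)+f["t"]; return np.array([f["fx"]*p[0]/p[2]+f["cx"],f["fy"]*p[1]/p[2]+f["cy"]])
def crop(f,u0,v0,w,h,name):
    k=min(800/w,600/h)
    cv2.imwrite(name,cv2.resize(f["image"][v0:v0+h,u0:u0+w,::-1],(int(w*k),int(h*k)),interpolation=cv2.INTER_CUBIC)); print(name,k)
E
python3 - <<'E'
from h import *
T=dict(np.load("top0.npz"));S=dict(np.load("side0.npz"))
crop(T,220,110,120,90,"pics/t_disc.png"); crop(T,140,175,60,45,"pics/t_stand.png")
crop(S,170,140,140,105,"pics/s_disc.png"); crop(S,215,225,80,80,"pics/s_stand.png")
E
```

```text
pics/t_disc.png 6.666666666666667
pics/t_stand.png 13.333333333333334
pics/s_disc.png 5.714285714285714
pics/s_stand.png 7.5
```

View pics/t_disc.png

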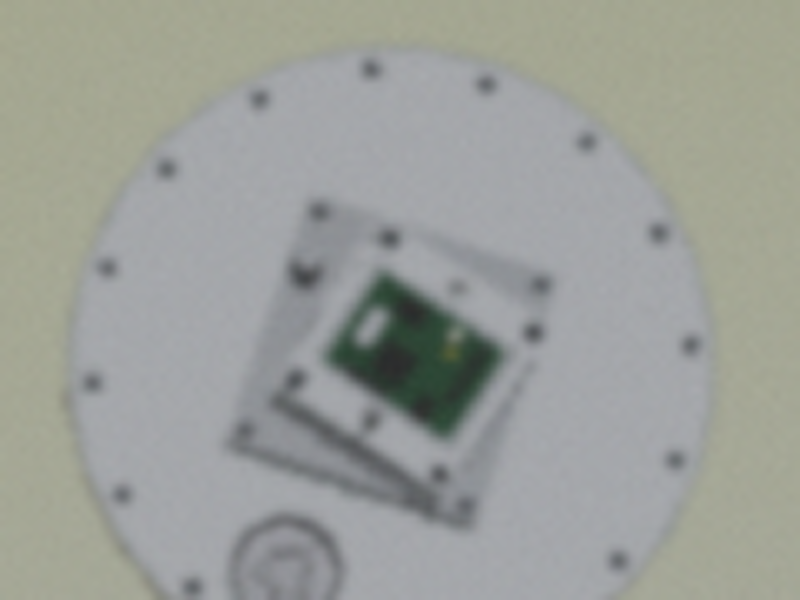

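View pics/t_stand.png

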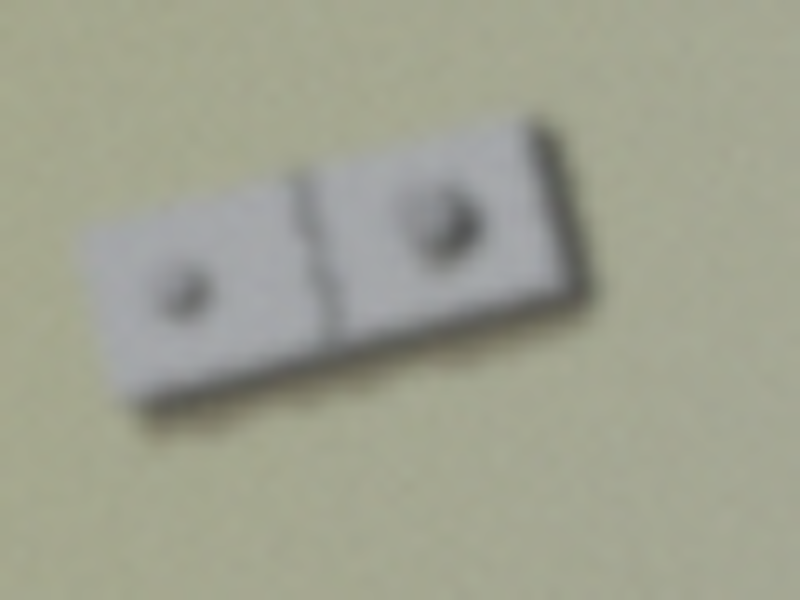

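View pics/s_disc.png

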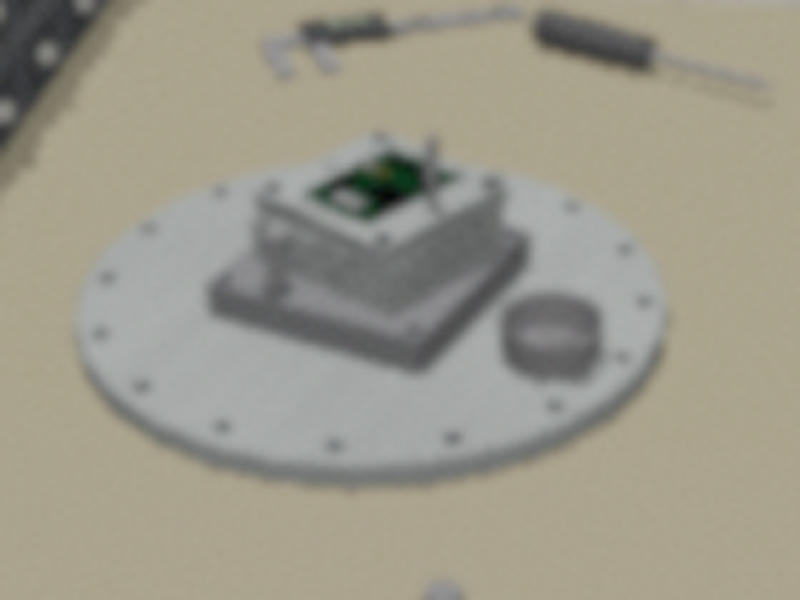

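View pics/s_stand.png

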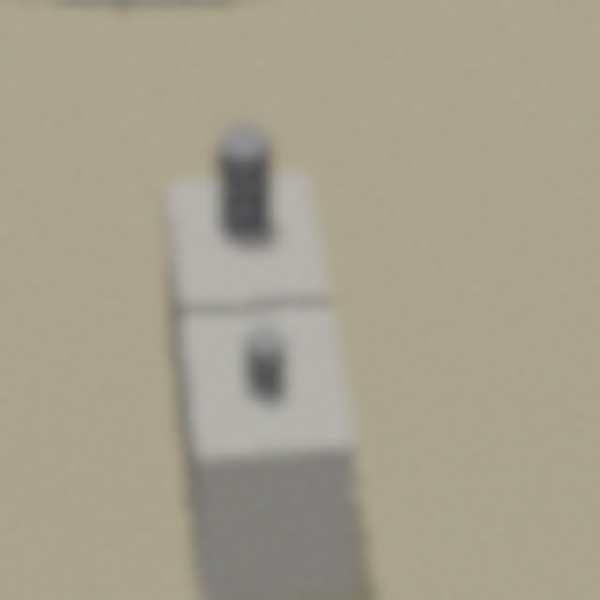

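The tall, thick-gripped rod is the one nearest the turntable. It is at (445,225) in the top stand crop and (245,185) in the side crop; the other, at (185,290) and (265,365), is short and thin. In the disc crop the post is at (370,420), the free hole at (458,288), the stop pin at (305,272) and the cup at (287,568). Next I'll work out the positions.

```bash
cat > m.py <<'E'
from h import *
from scipy.optimize import least_squares
T=dict(np.load("top0.npz"));S=dict(np.load("side0.npz"))
def dot(f,u,v,r=3,it=4):
    g=f["image"].astype(float).mean(2)
    for _ in range(it):
        ui,vi=int(round(u)),int(round(v)); p=g[vi-r:vi+r+1,ui-r:ui+r+1]
        w=np.clip(np.percentile(p,60)-p-5,0,None); Y,X=np.mgrid[vi-r:vi+r+1,ui-r:ui+r+1]
        if w.sum()<1: break
        u,v=(w*X).sum()/w.sum(),(w*Y).sum()/w.sum()
    return u,v
c2=lambda L,u0,v0,k:[(u0+x/k-.5+.5/k,v0+y/k-.5+.5/k) for x,y in L]
disc=c2([(372,68),(486,84),(586,142),(658,233),(691,345),(675,460),(618,560),(260,98),(166,168),(107,267),(92,382),(122,494),(192,587)],220,110,6.6667)
plate=c2([(318,210),(542,285),(467,508),(243,432)],220,110,6.6667)
tray=c2([(390,238),(533,332),(440,475),(297,378),(458,288),(370,420)],220,110,6.6667)
if __name__=="__main__":
    D=np.array([pt(T,*dot(T,*p),.016)[:2] for p in disc])
    s=least_squares(lambda q:np.hypot(*(D-q[:2]).T)-q[2],[.65,0,.14]); print("disc",s.x,np.abs(s.fun).max())
    P=np.array([pt(T,*dot(T,*p),.036)[:2] for p in plate]); print("plate",P,P.mean(0))
    e=P-P.mean(0); print(np.degrees(np.arctan2(e[:,1],e[:,0])),np.hypot(*e.T))
    Q=np.array([pt(T,*dot(T,*p),.072)[:2] for p in tray]); print("tray",Q,Q[:4].mean(0))
    e=Q[:4]-Q[:4].mean(0); print(np.degrees(np.arctan2(e[:,1],e[:,0])),np.hypot(*e.T))
    print("cup",pt(T,*c2([(287,568)],220,110,6.6667)[0],.03))
    for n,p in (("tall",(440,228)),("short",(183,292))): print(n,pt(T,*c2([p],140,175,13.333)[0],.07))
    # depth of tall grip
    X=lambda f,u,v:f["R"].T@(f["range_z"][v,u]*np.array([(u-f["cx"])/f["fx"],(v-f["cy"])/f["fy"],1])-f["t"])
    for (u,v) in [(173,190),(172,190),(173,191),(153,196),(154,197)]: print(u,v,X(T,u,v))
    cx=s.x[:2]
E
python3 m.py
```

```text
disc [ 0.58891595 -0.06809437  0.13908267] 0.0010987107951879183
plate [[ 0.65743917 -0.03718121]
 [ 0.62133889 -0.13604585]
 [ 0.51946724 -0.09439212]
 [ 0.55320144 -0.00234477]] [ 0.58786168 -0.06749099]
[  23.53920644  -63.97248637 -158.52912407  118.01466115] [0.07589275 0.07629215 0.0734947  0.0737927 ]
tray [[ 0.63867314 -0.06640792]
 [ 0.59486017 -0.12962167]
 [ 0.52389673 -0.07700413]
 [ 0.56682511 -0.02203382]
 [ 0.60246539 -0.0774899 ]
 [ 0.55497508 -0.05484262]] [ 0.58106379 -0.07376688]
[   7.27948493  -76.1254068  -176.75892881  105.3886954 ] [0.05807746 0.05753344 0.05725864 0.05365678]
cup [ 0.49552758 -0.0183768   0.03      ]
tall [0.50824633 0.24740691 0.07      ]
short [0.49542241 0.30436861 0.07      ]
173 190 [0.51112482 0.24219883 0.09231129]
172 190 [0.51213885 0.24698444 0.08142329]
173 191 [0.50854151 0.242886   0.08842342]
153 196 [0.49708789 0.3061332  0.06530578]
154 197 [0.49463342 0.30484751 0.05739359]
```

```bash
python3 - <<'E'
from m import *
for n,L in (("plate",plate),("tray",tray)):
    for p in L: print(n,np.round(p,2),np.round(dot(T,*p),2))
z=T["range_z"];print(np.diff(z[150:154,300:306]).round(4))
crop(T,250,136,56,42,"pics/t_z1.png")
crop(S,200,160,80,48,"pics/s_z1.png")
E
```

```text
plate [267.27 141.07] [267.49 141.41]
plate [300.87 152.32] [300.37 152.36]
plate [289.62 185.77] [287.65 186.11]
plate [256.02 174.37] [256.87 175.73]
tray [278.07 145.27] [277.78 145.21]
tray [299.52 159.37] [299.58 159.33]
tray [285.57 180.82] [282.47 183.65]
tray [264.12 166.27] [263.43 169.63]
tray [288.27 152.77] [281.87 157.21]
tray [275.07 172.57] [274.65 173.35]
[[ 0.0038 -0.0006  0.0033 -0.0003 -0.0006]
 [-0.0011  0.0096  0.0118  0.0019 -0.0026]
 [-0.0097  0.0068  0.0271 -0.0104  0.0015]
 [-0.0039  0.0064  0.0222 -0.0018 -0.0026]]
pics/t_z1.png 14.285714285714286
pics/s_z1.png 10.0
```

View pics/t_z1.png

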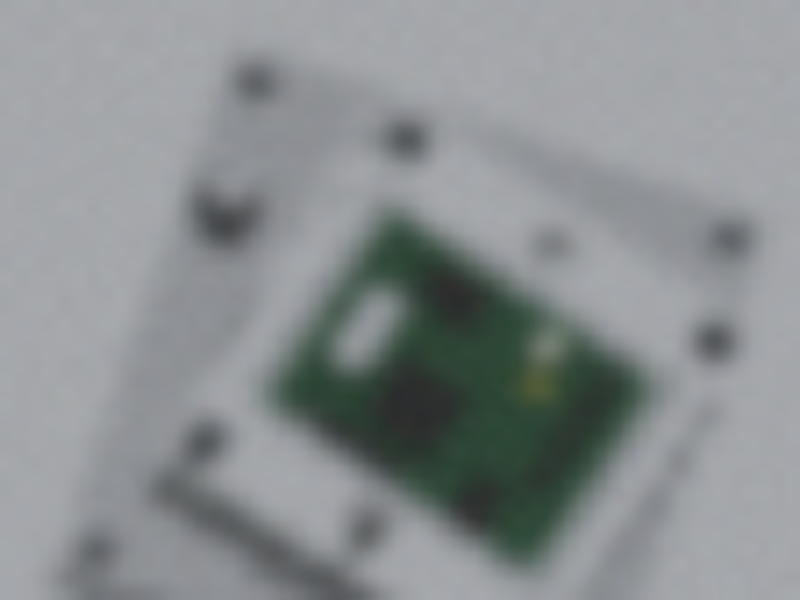

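View pics/s_z1.png

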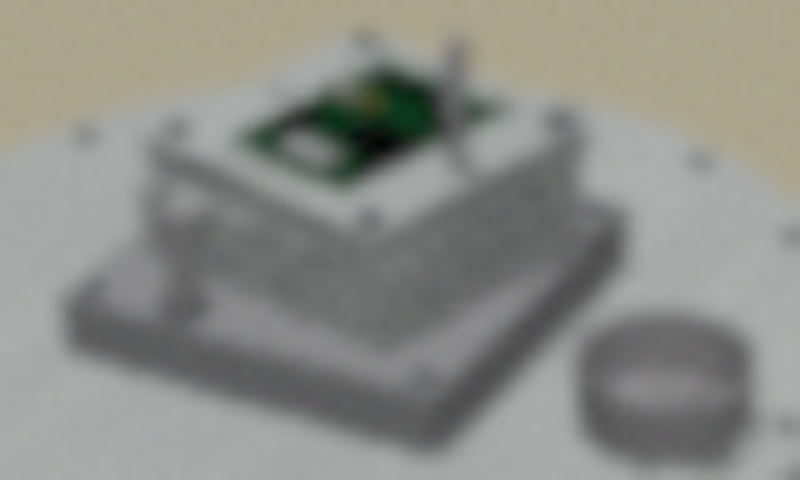

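In the top crop the plate bolts are at (257,80), (735,237) and (95,550), and the tray bolts at (407,138), (715,342) and (205,442). The free hole is at (552,243) and the post's foot at about (368,528). The pin's shaded side is at (225,215). I'll fit the poses.

```bash
cat > fit.py <<'E'
from m import *
P2=c2([(257,80),(735,237),(95,550)],250,136,14.2857); P2.insert(2,c2([(467,508)],220,110,6.6667)[0])
Tr=c2([(407,138),(715,342),(205,442)],250,136,14.2857); Tr.insert(2,c2([(440,475)],220,110,6.6667)[0])
H=c2([(552,243)],250,136,14.2857)[0]
SP={ (-1,1):c2([(420,376)],200,160,10)[0], (1,1):c2([(95,288)],200,160,10)[0]}
def sq(P,z,s0):
    P=np.array([pt(T,*p,z)[:2] for p in P]); sg=np.array([(1,1),(1,-1),(-1,-1),(-1,1)])
    def m(q):
        c,s=np.cos(q[2]),np.sin(q[2]); return q[:2]+q[3]*sg@np.array([[c,s],[-s,c]])
    r=least_squares(lambda q:(m(q)-P).ravel(),[*P.mean(0),-.3,s0]); return r.x,np.abs(r.fun).max(),r.fun.reshape(-1,2)
if __name__=="__main__":
    a=sq(P2,.036,.052);print("plate",a[0],np.degrees(a[0][2]),a[2].round(4))
    b=sq(Tr,.072,.04);print("tray",b[0],np.degrees(b[0][2]),b[2].round(4))
    q=b[0];c,s=np.cos(q[2]),np.sin(q[2]);post=q[:2]-.035*np.array([c,s]);hole=q[:2]+.035*np.array([c,s])
    print("post from tray",post,"hole",hole,pt(T,*H,.072))
    q=a[0];c,s=np.cos(q[2]),np.sin(q[2]);print("post from plate",q[:2]-.035*np.array([c,s]))
    # side-cam check
    print("side post top click",c2([(457,42)],200,160,10),"pred",proj(S,[*post,.113]))
    print("side tray bolts pred",[proj(S,[*(b[0][:2]+b[0][3]*np.array(g)@np.array([[np.cos(b[0][2]),np.sin(b[0][2])],[-np.sin(b[0][2]),np.cos(b[0][2])]])),.072]).round(1) for g in [(1,1),(1,-1),(-1,-1),(-1,1)]], c2([(177,128),(365,40),(560,120),(370,218)],200,160,10))
    for g,p in SP.items(): print("plate bolt side pred",proj(S,[*(q[:2]+q[3]*np.array(g)@np.array([[c,s],[-s,c]])),.036]),p)
E
python3 fit.py
```

```text
plate [ 0.58976449 -0.0690044  -0.35442452  0.0535947 ] -20.307029228715486 [[ 0.0003 -0.    ]
 [-0.0006  0.0001]
 [ 0.0006 -0.0003]
 [-0.0003  0.0003]]
tray [ 0.58533736 -0.0766949  -0.61083035  0.03817814] -34.998000866019964 [[-0.0002 -0.0002]
 [ 0.0003 -0.0002]
 [ 0.0001  0.0003]
 [-0.0002  0.0001]]
post from tray [ 0.55666633 -0.05662073] hole [ 0.61400838 -0.09676908] [ 0.61595951 -0.09655464  0.072     ]
post from plate [ 0.55693987 -0.05685763]
side post top click [(245.25, 163.75)] pred [244.78509404 162.06248351]
side tray bolts pred [array([216.9, 171.8]), array([235.6, 162.9]), array([254.9, 170.9]), array([236.2, 180.7])] [(217.25, 172.35000000000002), (236.05, 163.55), (255.55, 171.55), (236.55, 181.35000000000002)]
plate bolt side pred [241.67939261 196.86889914] (241.55, 197.15)
plate bolt side pred [208.30676408 187.66350357] (209.05, 188.35000000000002)
```

The poses agree in both cameras to within 0.7 px: jig at (0.590,−0.069) with yaw −20.3°, top tray turned 14.7° clockwise, and hole-to-post distance correct. Next I'll square the trays.

```bash
cat > j.py <<'E'
from h import *
J=np.array([.5898,-.0690]);YAW=-.3544
ex=np.array([np.cos(YAW),np.sin(YAW)]);ey=np.array([-ex[1],ex[0]])
def W(x,y,z): return [*(J+x*1e-3*ex+y*1e-3*ey),z]
def inv(p): d=np.asarray(p)[:2]-J; return np.array([d@ex,d@ey])*1e3
DOWN=[np.pi,0,YAW]
E
python3 - <<'E'
from j import *
from plant import robot
robot.grip(0.0,20)
robot.goto(W(25,-90,.14),DOWN); print(robot.sense()["tcp_pos"],W(25,-90,.14))
robot.move_straight(W(25,-88,.053),vel=.1)
s=robot.sense();print(s["t"],s["tcp_pos"],W(25,-88,.053),s["tcp_rot"],s["opening"],s["wrist_force"])
f=robot.grab_frame("side");crop(f,190,130,110,80,"pics/s1.png")
E
```

```text
[ 0.58173909 -0.16391389  0.13999156] [np.float64(0.5820138775233418), np.float64(-0.1620826315527149), 0.14]
4.125 [ 0.58332955 -0.16025172  0.05366626] [np.float64(0.5827079329529617), np.float64(-0.1602069218042157), 0.053] [-3.14140519e+00 -1.36746578e-03 -3.54344008e-01] -0.00019800585745014673 [-0.40909938  0.06743872 -0.08532483]
pics/s1.png 7.2727272727272725
```

View pics/s1.png

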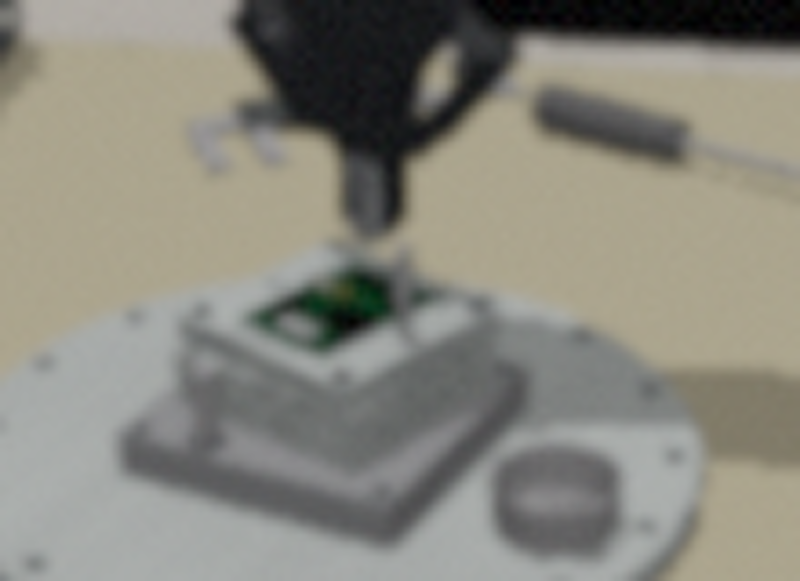

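The closed fingers stand behind the stack, with the tip near (370,230) partly hidden by it. They are clear of the trays and the post, so I'll push now.

```bash
python3 - <<'E'
from j import *
from plant import robot
hit=robot.move_straight(W(25,-50,.053),vel=.025,contact_N=5)
s=robot.sense();print(hit,s["t"],inv(s["tcp_pos"]),s["tcp_pos"][2],s["wrist_force"])
f=robot.grab_frame("side");crop(f,190,130,110,80,"pics/s2.png")
f=robot.grab_frame("top");crop(f,220,110,120,90,"pics/t2.png")
E
```

```text
True 5.375 [ 24.79228094 -56.16494309] 0.05254660873449226 [ 0.08653335 -0.24327054  0.42057068]
pics/s2.png 7.2727272727272725
pics/t2.png 6.666666666666667
```

View pics/s2.png

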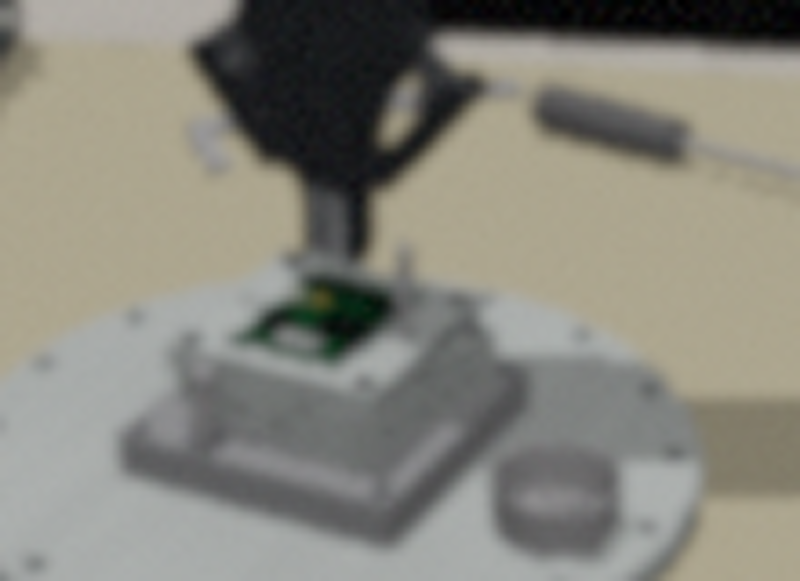

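The stop came at jig y = −56.2; −56.0 is expected (−45 − 11). I'll push once more to confirm it's seated, then withdraw and look.

```bash
python3 - <<'E'
from j import *
from plant import robot
hit=robot.move_straight(W(25,-52,.053),vel=.02,contact_N=7)
s=robot.sense();print(hit,s["t"],inv(s["tcp_pos"]),s["wrist_force"])
robot.sleep(.1)
robot.move_straight(W(25,-75,.053),vel=.1)
robot.move_straight(W(25,-75,.16),vel=.15)
s=robot.sense();print(s["t"])
robot.goto([.52,.16,.19],[np.pi,0,YAW])
f=robot.grab_frame("side");crop(f,190,130,110,80,"pics/s3.png"); np.savez("side3.npz",**f)
f=robot.grab_frame("top");crop(f,220,110,120,90,"pics/t3.png"); np.savez("top3.npz",**f)
print(robot.sense()["t"])
E
```

```text
True 5.725 [ 24.14709091 -56.16117374] [-0.01150401 -0.5204685   0.36804748]
7.025
pics/s3.png 7.2727272727272725
pics/t3.png 6.666666666666667
8.3333
```

View pics/s3.png

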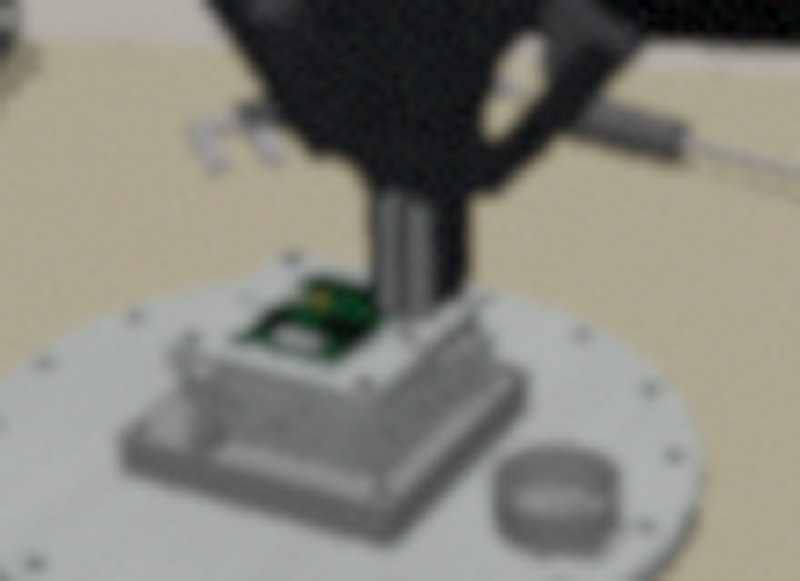

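View pics/t3.png

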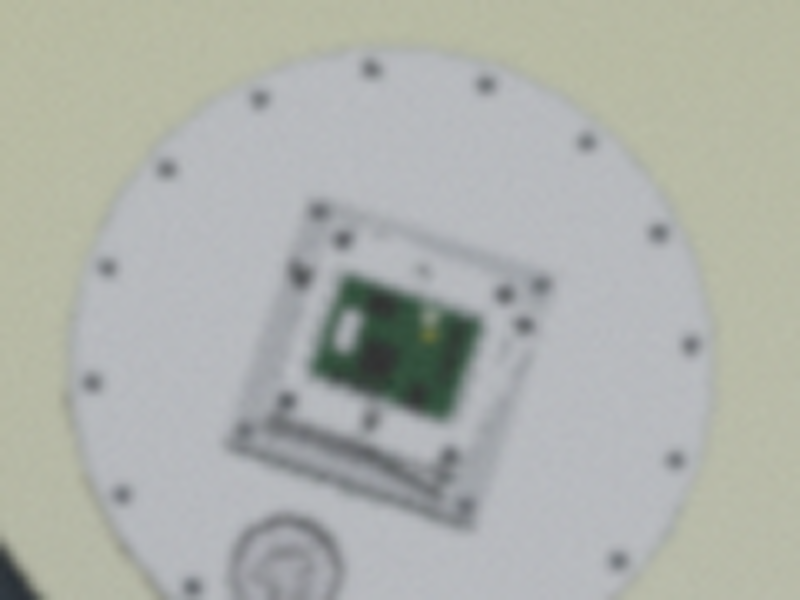

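```bash
python3 - <<'E'
from h import *
T=dict(np.load("top3.npz"));S=dict(np.load("side3.npz"))
crop(T,252,138,56,42,"pics/t3z.png");crop(S,205,160,64,48,"pics/s3z.png")
E
```

```text
pics/t3z.png 14.285714285714286
pics/s3z.png 12.5
```

View pics/t3z.png

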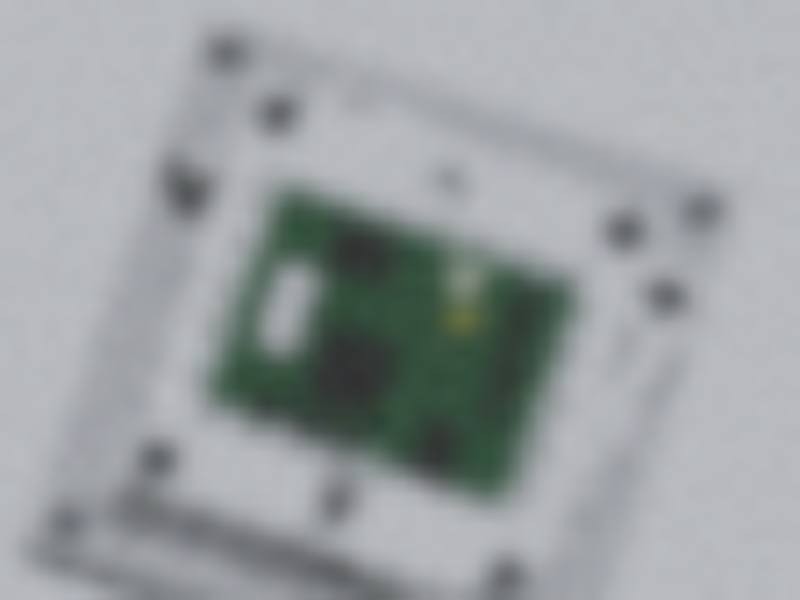

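View pics/s3z.png

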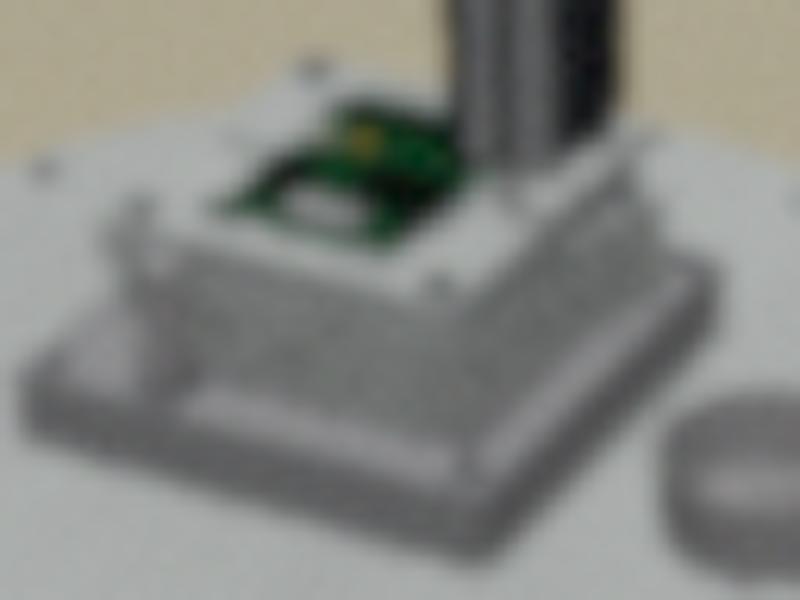

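The top tray looks square, but a lower tray still sticks out at −y: its bolt is at (665,297) in the top crop. I'll check the real fingertip height and which tray that is.

```bash
python3 - <<'E'
from j import *
from m import c2
T=dict(np.load("top3.npz"));S=dict(np.load("side3.npz"))
for d in (0,.005,.011,.015,.02,.024): print(d,proj(S,[.52,.16,.19-d]).round(1))
from plant import robot
print(robot.sense()["tcp_pos"],robot.nose_length, robot.sense()["opening"])
p=c2([(665,297)],252,138,14.2857)[0]
for z in (.072,.060,.048):
    q=inv(pt(T,*p,z))-[-35,0]; print(z,q,np.hypot(*q),np.degrees(np.arctan2(q[1],q[0])),"expected r",np.hypot(73.2,38.2),np.degrees(np.arctan2(-38.2,73.2)))
for c in [(278,113),(625,230),(507,575),(155,460),(450,180)]:
    q=inv(pt(T,*c2([c],252,138,14.2857)[0],.072))-[-35,0]; print(c,q)
E
```

```text
0 [247.6 175.7]
0.005 [247.6 177.8]
0.011 [247.6 180.3]
0.015 [247.6 182. ]
0.02 [247.6 184. ]
0.024 [247.7 185.7]
[0.52075455 0.1580233  0.18953407] 0.011 0.0029599292817664266
0.072 [ 62.21134196 -49.97469658] 79.79800352369644 -38.775095346672046 expected r 82.56803255497857 -27.558161322688537
0.06 [ 64.2290727  -50.36964602] 81.62398556425721 -38.1042091690829 expected r 82.56803255497857 -27.558161322688537
0.048 [ 66.24680344 -50.76459546] 83.46066808503784 -37.46276603459453 expected r 82.56803255497857 -27.558161322688537
(278, 113) [72.7719512  38.18759187]
(625, 230) [ 72.81722101 -37.69987733]
(507, 575) [ -3.22846603 -37.51177948]
(155, 460) [-4.15041818 38.87952426]
(450, 180) [ 7.10054366e+01 -6.86902644e-02]
```

```bash
python3 - <<'E'
from j import *
from plant import robot
s=robot.sense();f=robot.grab_frame("side");t=robot.grab_frame("top")
p=s["tcp_pos"];print(s["t"],p,s["tcp_rot"],proj(f,p),proj(f,p+[0,0,-.011]),proj(t,p))
crop(f,220,130,64,64,"pics/s4.png")
im=f["image"].copy()
# depth at fingers
R,tt=f["R"],f["t"]
for v in range(160,186,2):
    u=246;z=f["range_z"][v,u];X=R.T@(z*np.array([(u-f["cx"])/f["fx"],(v-f["cy"])/f["fy"],1])-tt);print(v,X.round(3))
E
```

```text
8.3333 [0.52075455 0.1580233  0.18953407] [ 3.14072475e+00  2.81340469e-04 -3.57797350e-01] [247.34701408 175.38792228] [247.38045723 180.00816808] [197.90262005 182.75141805]
pics/s4.png 9.375
160 [0.522 0.169 0.23 ]
162 [0.522 0.168 0.225]
164 [0.522 0.17  0.222]
166 [0.522 0.168 0.217]
168 [0.522 0.171 0.213]
170 [0.522 0.169 0.208]
172 [0.522 0.17  0.204]
174 [0.522 0.168 0.198]
176 [ 0.554 -0.059  0.069]
178 [ 0.553 -0.049  0.068]
180 [ 0.551 -0.04   0.067]
182 [ 0.552 -0.044  0.058]
184 [ 0.552 -0.046  0.05 ]
```

View pics/s4.png

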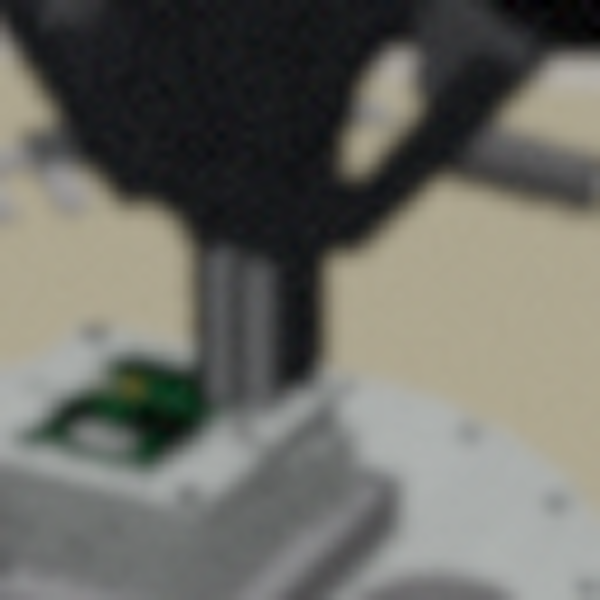

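The picture and depth put the closed fingertips at z≈0.196 with the reported TCP at 0.1895. They stand about 6 mm above the TCP instead of 11 mm below it, so the push only caught the top tray. I'll touch the disc (z=16 mm) lightly to calibrate this, then push again.

```bash
python3 - <<'E'
from j import *
from plant import robot
robot.goto(W(25,-92,.10),DOWN)
robot.move_straight(W(25,-92,.045),vel=.12)
hit=robot.move_straight(W(25,-92,-.005),vel=.03,contact_N=4)
s=robot.sense();print(hit,s["t"],inv(s["tcp_pos"]),s["tcp_pos"][2],s["wrist_force"])
E
```

```text
True 11.5167 [ 24.85996058 -91.96698049] 0.006335660652993982 [-0.86597088 -0.3432222   4.71483263]
```

Touch result: tip at z = 16 mm when TCP z = 6.3 mm, so the shut tips are 9.7 mm above the reported TCP. The reported nose length is wrong for practical purposes. I'll push again with the tips at about 41 mm.

```bash
python3 - <<'E'
from j import *
from plant import robot
robot.move_straight(W(25,-92,.0313),vel=.08)
hit=robot.move_straight(W(25,-50,.0313),vel=.03,contact_N=5)
s=robot.sense();print(hit,s["t"],inv(s["tcp_pos"]),s["tcp_pos"][2])
hit=robot.move_straight(W(25,-52,.0313),vel=.02,contact_N=7)
s=robot.sense();print(hit,s["t"],inv(s["tcp_pos"]),s["wrist_force"])
robot.sleep(.1)
robot.move_straight(W(25,-75,.0313),vel=.1)
robot.move_straight(W(25,-75,.14),vel=.2)
robot.goto([.50,.18,.19],[np.pi,0,YAW])
f=robot.grab_frame("top"); np.savez("top5.npz",**f);crop(f,252,138,56,42,"pics/t5z.png")
f=robot.grab_frame("side"); np.savez("side5.npz",**f);crop(f,205,160,64,48,"pics/s5z.png")
print(robot.sense()["t"])
E
```

```text
True 13.1 [ 25.43132267 -56.23660142] 0.03106767579993888
True 13.3583 [ 24.68547522 -56.37869952] [ 0.2668083  -0.0824807  -0.02947823]
pics/t5z.png 14.285714285714286
pics/s5z.png 12.5
15.875
```

View pics/t5z.png

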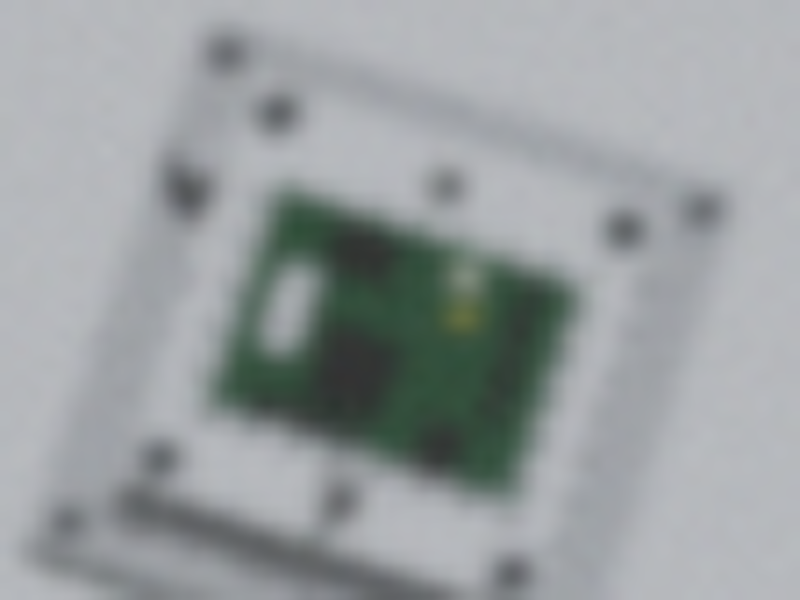

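View pics/s5z.png

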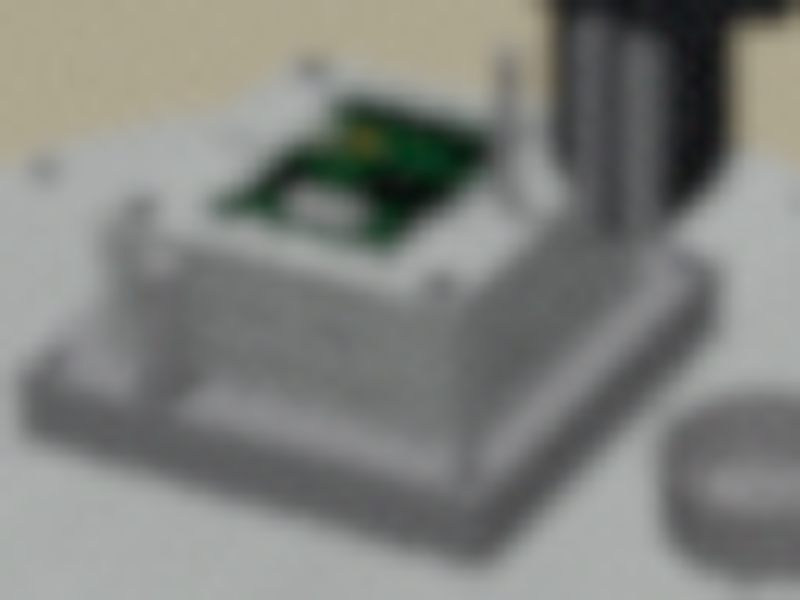

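All three trays are squared now. The free hole at (445,187) is dark through to the slot, and no lower bolt shows. Next, the exact place of the tall rod.

```bash
python3 - <<'E'
from h import *
from m import c2
T=dict(np.load("top0.npz"));S=dict(np.load("side0.npz"))
C=[pt(T,*p,.054)[:2] for p in c2([(80,235),(527,115),(575,290),(128,402)],140,175,13.3333)]
C=np.array(C);print("top corners",C.round(4),np.linalg.norm(C-np.roll(C,-1,0),axis=1),C.mean(0))
C2=np.array([pt(S,*p,.054)[:2] for p in c2([(168,183),(310,178),(352,448),(198,462)],215,225,7.5)])
print("side corners",C2.round(4),np.linalg.norm(C2-np.roll(C2,-1,0),axis=1),C2.mean(0))
for Z,n in((C,"top"),(C2,"side")):
    c=Z.mean(0); a=(Z[1]+Z[2]-Z[0]-Z[3])/2 if n=="top" else (Z[0]+Z[1]-Z[2]-Z[3])/2
    a/=np.linalg.norm(a); print(n,"axis",np.degrees(np.arctan2(a[1],a[0])),"tall",c+.03*a,"short",c-.03*a)
# rod tops
print("tall top, side cam", pt(S,*c2([(245,140)],215,225,7.5)[0],.086), "top cam",pt(T,*c2([(425,205)],140,175,13.3333)[0],.086))
for z,P in((.086,[.509,.246,.086]),(.054,[.509,.246,.054])): print(z,(proj(T,P)-[140,175])*13.33,(proj(S,P)-[215,225])*7.5)
E
```

```text
top corners [[0.5099 0.3308]
 [0.5345 0.2304]
 [0.495  0.2201]
 [0.4723 0.3201]] [0.10327358 0.04086281 0.10259594 0.03909989] [0.50292803 0.27536082]
side corners [[0.5336 0.2337]
 [0.4944 0.2269]
 [0.4729 0.3268]
 [0.51   0.3358]] [0.03979687 0.1021364  0.03819948 0.10474128] [0.50269643 0.2807891 ]
top axis -76.74238608155319 tall [0.50980792 0.24616036] short [0.49604813 0.30456129]
side axis -77.40436596144932 tall [0.50923849 0.25151109] short [0.49615436 0.3100671 ]
tall top, side cam [0.50935432 0.25103195 0.086     ] top cam [0.51203896 0.24790688 0.086     ]
0.086 [427.54759096 212.42020115] [245.51995226 124.86609904]
0.054 [452.30189451 223.9225309 ] [246.19447431 215.89152999]
```

The top and side cameras agree on x (0.5095). For y I take the top camera (0.247), because the side camera's rows are biased by about 0.6 px. I'll grasp with the jaws along the stand's long axis, so that y self-centres, half open to clear the spare rod.

```bash
python3 - <<'E'
from j import *
from plant import robot
ya=np.radians(-77)
for p,y in (([.5095,.247,.047],ya),(W(35,0,.1),YAW-np.pi/2),(W(35,0,.1),YAW+np.pi/2),([.5095,.247,.047],ya+np.pi)):
    print(y,robot.inverse_kinematics(p,[np.pi,0,y]))
robot.grip(.5)
robot.goto([.5095,.247,.12],[np.pi,0,ya]); 
s=robot.sense();print(s["t"],s["tcp_pos"],s["opening"])
f=robot.grab_frame("side");crop(f,195,195,110,100,"pics/s6.png")
E
```

```text
-1.3439035240356338 [-0.22540504  0.53834734 -0.39404055  1.92967113  0.2994504   0.73054869
 -2.13820343]
-1.9251963267948966 [ 0.22175214  0.52610673 -0.21874293  1.75662411  0.14254156  0.87429292
 -1.98517683]
1.2163963267948965 [ 0.64651218  0.67458197 -0.85261891  1.73076897  0.58795493  1.01204263
  0.79389299]
1.7976891295541593 [ 0.18207658  0.74063327 -0.99686701  1.90736201  0.77751485  0.9403182
  0.60255226]
17.3583 [0.50965877 0.24688222 0.12018862] 0.5014838920895135
pics/s6.png 6.0
```

View pics/s6.png

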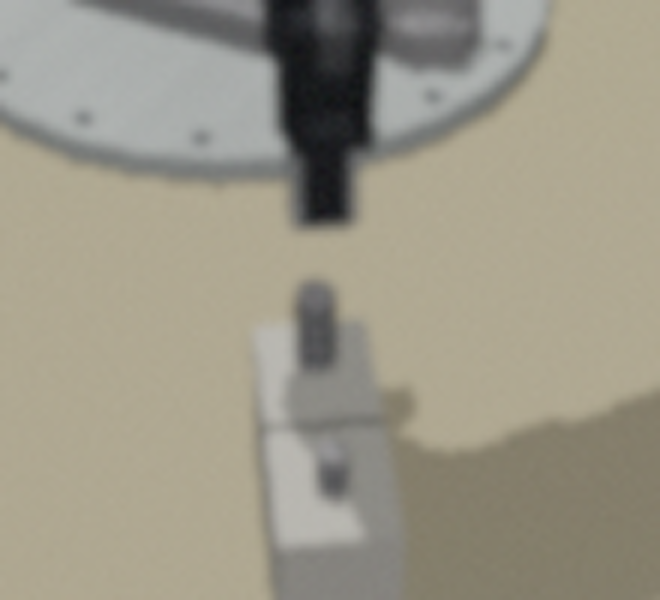

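The fingers are at (325,225), the tall rod at (316,300) and the spare at (332,470). I'll check numerically that the fingers are aligned with the rod.

```bash
python3 - <<'E'
from j import *
S=dict(np.load("side5.npz"))
a=np.radians(-77);t=np.array([np.cos(a),np.sin(a)])
c=np.array([.50966,.24688])
for o in (.022,.03,.036):
  print(o,(proj(S,[*(c-o*t),.139])-195+.5)*6)
for x in (.5075,.5095,.5115): print(x,(proj(S,[x,.247,.070])-195+.5)*6)
E
```

```text
0.022 [322.74330468 196.93310138]
0.03 [325.26320244 212.44948634]
0.036 [327.18817499 224.30259231]
0.5075 [323.69193332 321.98601017]
0.5095 [317.84387414 321.53147558]
0.5115 [311.99882112 321.07717465]
```

Aligned to within 1 mm, so I'll descend, grip and lift.

```bash
python3 - <<'E'
from j import *
from plant import robot
ya=np.radians(-77)
hit=robot.move_straight([.510,.247,.047],vel=.1,contact_N=6)
print(hit,robot.sense()["tcp_pos"])
robot.grip(0.0,60)
s=robot.sense();print(s["t"],s["tcp_pos"],s["opening"],s["wrist_force"])
robot.move_straight([.510,.247,.150],vel=.12)
s=robot.sense();print(s["t"],s["tcp_pos"],s["opening"],s["wrist_force"])
f=robot.grab_frame("side");crop(f,195,180,110,100,"pics/s7.png");np.savez("side7.npz",**f)
E
```

```text
False [0.51042545 0.24733996 0.04747829]
18.6667 [0.51042432 0.24735345 0.04776888] 0.14102629657522658 [ 0.62284429 -0.36434952  4.40557819]
19.675 [0.50940566 0.24644967 0.14911837] 0.1400887702764205 [ 0.75257792  0.05177653 -0.81638321]
pics/s7.png 6.0
```

View pics/s7.png

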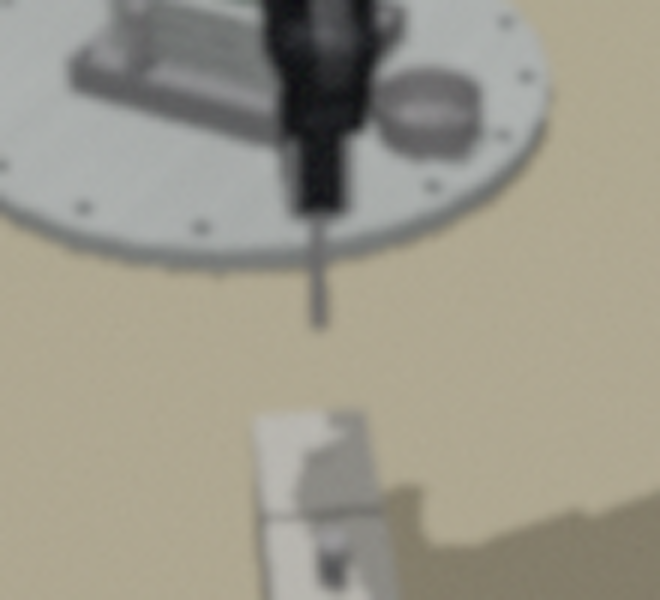

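The tall rod is held upright, with its tip at about (319,327); the spare is still in the stand at (332,560). I'll measure the rod's offset in the hand.

```bash
python3 - <<'E'
from j import *
S=dict(np.load("side7.npz"))
g=S["image"].astype(float).mean(2)
c=np.array([.50941,.24645])
for z in (.14,.125,.11):
    u,v=proj(S,[*c,z]); r=int(round(v)); row=g[r,int(u)-8:int(u)+9]; bg=np.median(np.r_[row[:5],row[-5:]]); w=np.clip(bg-row-8,0,None); w[:4]=0;w[-4:]=0
    us=(w*np.arange(int(u)-8,int(u)+9)).sum()/w.sum(); print(z,u,v,us,"dx mm",(u-us)*2.2)
print(proj(S,[*c,.1075]),"seen",(319/6+195-.42,327/6+180-.42))
E
```

```text
0.14 247.33348327635898 219.93870207609663 248.02284263959393 dx mm -1.5165905991169042
0.125 247.38250968674802 226.18386274449992 247.4020618556701 dx mm -0.043014771628566
0.11 247.4304334586718 232.28856535529548 247.74293785310735 dx mm -0.6875096677581781
[247.43831616 233.29269224] seen (247.74666666666667, 234.08)
```

```bash
cat > ins.py <<'E'
from j import *
from plant import robot
O=[np.pi,0,YAW-np.pi/2]
L=.0416  # tcp -> tip
def st(): s=robot.sense(); return s["t"],inv(s["tcp_pos"]).round(2),round((s["tcp_pos"][2]-L)*1e3,2),s["wrist_force"].round(2)
E
python3 - <<'E'
from ins import *
robot.move_straight([.510,.247,.185],vel=.2)
robot.goto(W(35,0,.175),O); print(st())
robot.move_straight(W(35,0,.076+L),vel=.1,attitude=O); robot.sleep(.1); print(st(),robot.sense()["tcp_rot"])
f=robot.grab_frame("side");crop(f,200,140,80,64,"pics/s8.png");np.savez("side8.npz",**f)
hit=robot.move_straight(W(35,0,.064+L),vel=.02,contact_N=3); print(hit,st())
E
```

```text
(21.3583, array([33.97,  2.72]), np.float64(133.37), array([-0.78,  0.81, -0.51]))
(22.1833, array([35.64,  0.32]), np.float64(76.91), array([ 0.09, -0.18, -0.27])) [-3.13989672e+00  5.22147345e-04 -1.92508830e+00]
pics/s8.png 9.375
False (22.9833, array([34.95,  0.  ]), np.float64(63.95), array([-0.75, -0.2 , -0.29]))
```

View pics/s8.png

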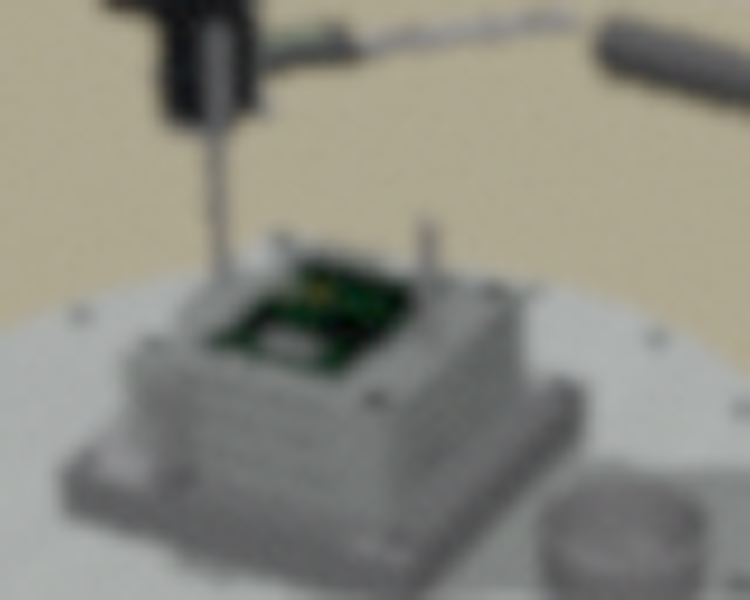

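No contact with the tip nominally 8 mm below the tray top, so it's in the top hole. The view shows the rod upright over the hole, tip near (222,280). I'll go on down through the other trays.

```bash
python3 - <<'E'
from ins import *
hit=robot.move_straight(W(35,0,.036+L),vel=.03,contact_N=3); print(hit,st())
E
```

```text
False (24.0667, array([34.79, -0.08]), np.float64(35.94), array([-1.53, -0.23, -1.53]))
```

Tip at about 36 mm with no contact: it's through all three trays. Now I'll step back from the stop along the arc, probing gently for the nut at each step.

```bash
cat >> ins.py <<'E'
def A(d,z):
    th=np.arcsin(d/70.); return W(-35+70*np.cos(th),-70*np.sin(th),z*1e-3+L)
E
python3 - <<'E'
from ins import *
for d in np.arange(2,21,1.0):
    h=robot.move_straight(A(d,35),vel=.04,contact_N=8)
    if h: print("side contact",d,st()); break
    h=robot.move_straight(A(d,29),vel=.03,contact_N=3)
    t,p,z,w=st(); print(d,h,t,p,z,w)
    if not h: break
    if z>34.5: print("high"); 
    robot.move_straight(A(d,35),vel=.06)
E
```

```text
2.0 True 24.525 [35.31 -1.46] 32.9 [-1.   -0.87  6.56]
3.0 True 25.2333 [35.56 -2.68] 32.86 [-1.13  0.03  6.85]
4.0 True 25.9417 [35.49 -3.7 ] 32.88 [-1.47 -0.06  7.18]
5.0 True 26.65 [35.41 -4.76] 32.85 [-0.79 -0.    6.  ]
6.0 True 27.3583 [35.29 -5.75] 32.79 [-0.72  0.19  6.4 ]
7.0 True 28.0667 [35.21 -6.77] 32.72 [-1.61  0.06  6.04]
8.0 True 28.775 [35.01 -7.75] 32.53 [-1.01  0.19  5.16]
9.0 True 29.4833 [34.17 -9.24] 31.32 [ 0.15 -1.46 -0.76]
10.0 False 30.3333 [34.02 -9.91] 28.51 [ 0.02  0.19 -0.93]
```

The nut's face was felt at 32.9 mm (33 expected) from 2 to 8 mm along the arc. At 9 mm the chamfer slid in, and at 10 mm the tip dropped. I'll test sideways that it's captured, then lower to home.

```bash
python3 - <<'E'
from ins import *
p0=robot.sense()["tcp_pos"].copy()
# lateral check along jig y
for sgn in (-1,1):
    h=robot.move_straight((p0+np.r_[sgn*.002*ey,0]).tolist(),vel=.015,contact_N=3); print("lat",sgn,h,st())
    robot.move_straight(p0.tolist(),vel=.02)
h=robot.move_straight(A(9.9,22.5),vel=.02,contact_N=4); print(h,st())
f=robot.grab_frame("side");crop(f,200,140,80,64,"pics/s9.png")
E
```

```text
lat -1 False (30.6167, array([ 34.02, -11.4 ]), np.float64(28.56), array([ 0.68,  2.03, -1.56]))
lat 1 False (31.15, array([34.1 , -9.29]), np.float64(28.45), array([-0.98, -2.92,  0.74]))
True (31.7167, array([34.63, -9.89]), np.float64(23.48), array([-0.53, -0.91,  3.31]))
pics/s9.png 9.375
```

View pics/s9.png

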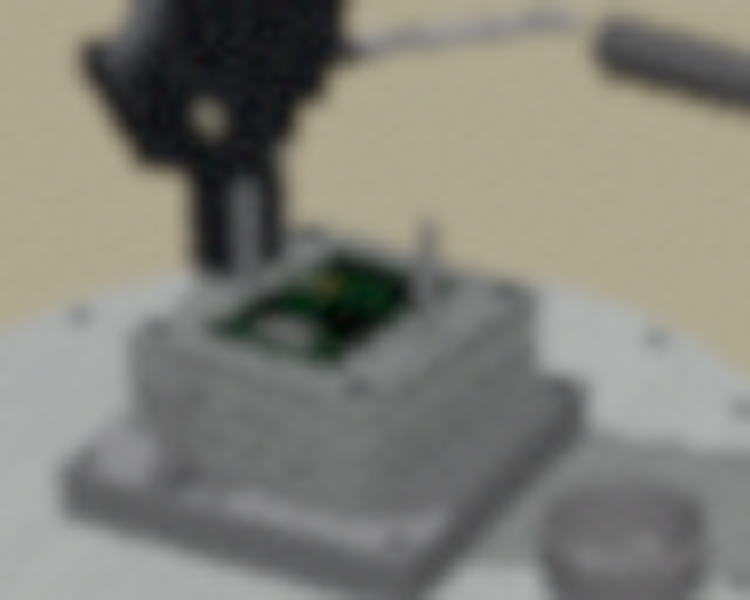

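It's captured sideways, with resistance both ways, and stopped at 23.5 mm nominal (home is 24) with the grip on the top tray. I'll release and withdraw.

```bash
python3 - <<'E'
from ins import *
robot.grip(.6); robot.sleep(.2); print(st())
p=robot.sense()["tcp_pos"]
robot.move_straight([p[0],p[1],.17],vel=.08)
robot.goto([.45,-.30,.25],O); print(st())
f=robot.grab_frame("side");crop(f,200,140,80,64,"pics/s10.png");np.savez("side10.npz",**f)
f=robot.grab_frame("top");crop(f,252,138,56,42,"pics/t10.png");np.savez("top10.npz",**f)
cv2.imwrite("pics/t10full.png",cv2.resize(f["image"][:,:,::-1],(800,600)))
E
```

```text
(32.425, array([ 33.82, -10.9 ]), np.float64(22.7), array([-0.84,  0.02,  0.28]))
(34.975, array([ -50.5, -263.4]), np.float64(207.99), array([ 0.35, -0.46, -0.5 ]))
pics/s10.png 9.375
pics/t10.png 14.285714285714286
```

View pics/s10.png

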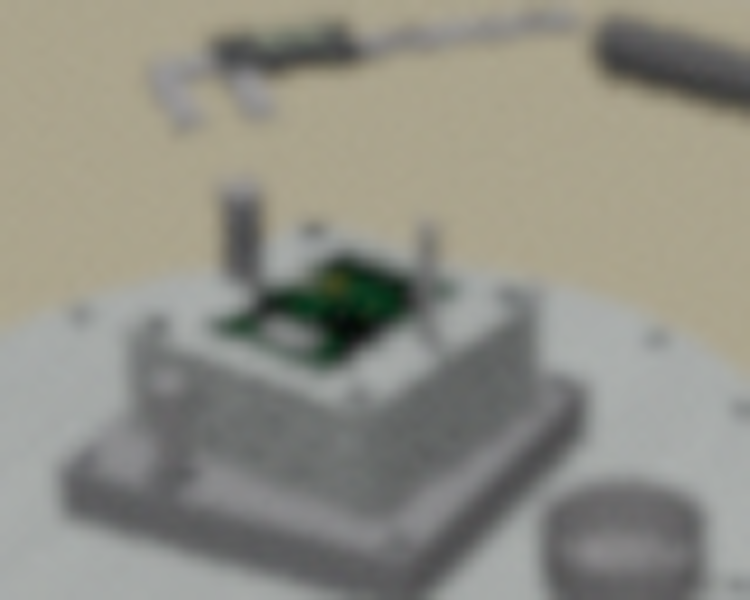

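View pics/t10.png

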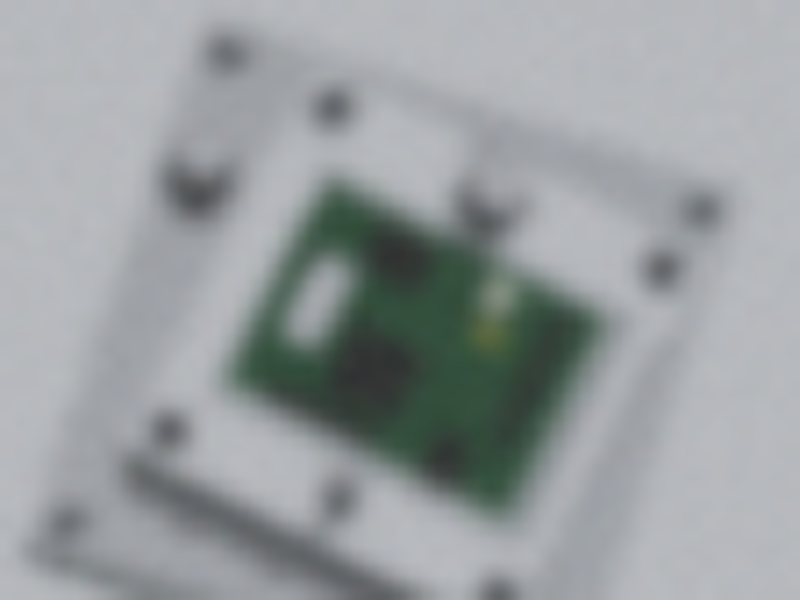

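View pics/t10full.png

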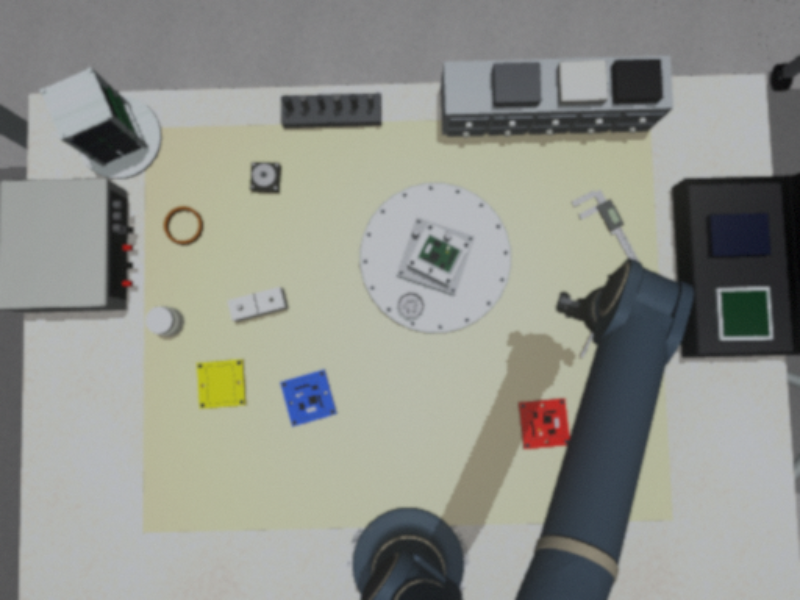

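The rod stands upright on its own at (240,185–280) in the side crop, all trays are aligned, and the bystanders are in place. I'll check the grip's height by projection before handing in.

```bash
python3 - <<'E'
from ins import *
S=dict(np.load("side10.npz"))
p=A(9.9,0)
for z in (.072,.104,.112): print(z,((proj(S,[p[0],p[1],z])-[200,140]+.5)*9.375).round(0))
q=W(-35,0,0);print("post top pred",((proj(S,[q[0],q[1],.113])-[200,140]+.5)*9.375).round(0),"seen (428,225)")
crop(S,215,150,24,24,"pics/s10z.png")
E
```

```text
0.072 [242. 272.]
0.104 [238. 178.]
0.112 [237. 154.]
post top pred [424. 211.] seen (428,225)
pics/s10z.png 25.0
```

View pics/s10z.png

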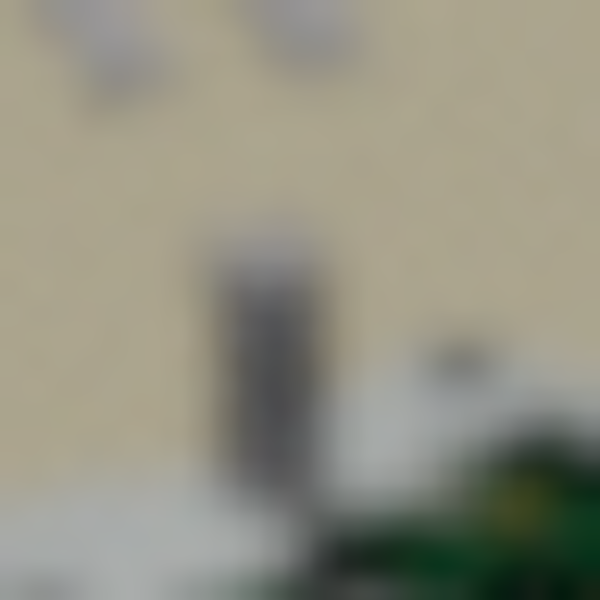

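The grip is upright. Its top is at row ~187 against 178 predicted; the same downward offset shows on the post top (225 against 211), so it's seated. Handing in.

```bash
python3 - <<'E'
from plant import robot
robot.close_job(); print(robot.sense()["t"])
E
```

```text
the job is handed in; nothing more can be done
the job is handed in; nothing more can be done
```

The job is done and handed in at about 35 s of the 72 s. I squared the trays, passed the tall rod through all three and found the nut about 10 mm back from square. I then lowered the rod until its grip met the top tray, and let go. The interface gives no verdict.

**Last checks:**
- **Nut:** the tip felt the nut's face at 32.9 mm (33 expected) and then dropped in. A sideways test at about 28.5 mm met 2–3 N of resistance both ways, though neither reached the 3 N contact trip.
- **Depth:** the downward stop came at a nominal tip height of 23.5 mm; home is 24.
- **Final pictures:** the rod stands upright by itself on the stack with the trays lined up. The bystanders look unmoved, though the arm partly hid the screwdriver and calipers in the last top view. The spare rod is still in the stand.

**What failed or disagreed:**
- **First push:** it squared only the top tray and left a lower one about 10° out. By touching the disc I found the shut fingertips 9.7 mm above the reported TCP, not 11 mm below it as `robot.nose_length` says. A second, lower push squared all three.
- **Side camera:** it reads about 0.6–1.5 px low in the picture, so I relied on the top camera and on touch.
- **Forces:** I kept them low with contact trips of 3–8 N. The highest wrist reading was about 7 N, but I only read it at the end of moves.

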